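Load the battery tester and set its push-to-turn selector

TASK

Take the yellow-topped battery pack out of the rack and seat it upright in the tester's bay, right down on the bay floor; the rack and the bay leave different sides of the pack free for your fingers, so stand it on the black mat to change your hold. Then push the selector knob in, turn it clockwise to the green dot, the next position, and let it pop back out there. Leave the other packs in the rack and the donated crockery, jar and candlestick standing where they are.

Things in the scene. Friction and masses are not known exactly. Their poses are not given: they have to be found in the camera images.
- pack: The battery pack to test: upright dark box, 56 (own x) x 36 (own y) x 75 mm (z) tall, yellow top cap and band, 0.22 to 0.37 kg; origin at the centre of its underside. Either way round is fine. It starts upright in one of the rack's three slots.
- pack_blue: Bystander: the same pack with a blue top and band, in another slot of the rack.
- pack_white: Bystander: the same pack with a white top and band, in another slot of the rack.
- rack_floor (a point): Centre of the upper face of the fixed steel rack's floor plate, 4 mm above the table; axes are the rack's. Three slots, centred at y = -46, 0, 46 mm, each hold a pack with its x along the rack's x. The packs' x faces (56 mm apart) are free for fingers.
- rack: The same rack, origin at the centre of its underside: plate 80 (x) x 146 (y) x 4 mm; four dividers 4 mm thick, 44 mm long in x, stand 70 mm above the plate at y = -69, -23, 23, 69 mm, close beside the packs' y faces.
- mat: Black rubber mat, fixed on the table, 130 x 130 x 3 mm; origin at the centre of its underside. Free space to stand the pack and change the hold.
- bay (a point): Centre of the tester's bay floor, 12 mm above the table; axes are the tester's. The pack stands here, 56 mm side along y. Cheeks 6 mm thick, 44 mm wide in x, 70 mm tall stand at y = -34 and +34 mm (62 mm clear); lips 5 mm high, 4 mm thick lie at x = -23 and +23 mm (42 mm clear). Fingers have room on the open x sides only (pack faces 36 mm apart, tips above the lips).
- tester: Fixed grey battery tester; origin under the middle of its footprint, 150 (x) x 271 mm (y). At -y the bay plate, 12 mm tall, bay centre at y = -68 mm; at +y, from y = 1 mm, the selector's housing, 50 mm tall, knob axis at y = +68 mm, x = 0.
- selector_grip (a point): Point on the knob's vertical axis, 17 mm above its skirt, 13 mm below its top, 81 mm above the table when out; it turns and sinks with the knob. Black knob: round skirt 60 mm wide, 5 mm thick (top 14 mm above the housing when out), carrying a bar grip 52 mm long (point's x), 14 mm wide (point's y), 30 mm tall; a white line marks the pointer end, the point's -x.
- selector_press (a joint): How far the selector is pushed in (m): 0 out, 0.008 fully in. A spring pushes it out: 3.5 N at rest, 9.1 N fully in. It is locked against turning until it is in by at least 0.005; keep it in beyond 0.006 while turning. Let go between positions it stays about 5 mm in; let go at a position it pops out.
- selector (a joint): Selector angle (rad), growing clockwise seen from above: 0 white dot (start), 1.047 green dot, 2.094 red dot, stops just beyond. The dots lie on the housing, 42 mm from the knob's axis. About 0.1 rad of play either way at each position. Turning takes about 0.05 N m.
- mug: Bystander: loose blue mug, 80 mm wide, 90 mm tall; origin under its centre.
- candlestick: Bystander: loose brass candlestick, foot 84 mm wide, 126 mm tall; origin under its centre.
- jar: Bystander: loose green glass jar with a red lid, 76 mm wide, 110 mm tall; origin under its centre.
- bowl: Bystander: loose white bowl, 150 mm wide, 55 mm tall; origin under its centre.
Mind the look-alikes: they are no part of the job. Leave any brown look-alike of the pack alone.

How it is judged:
On the way, in this order (a step that is already met when the one before it is completed fails the run):
1. the yellow-topped pack stands seated in the tester's bay, let go (horizontal distance between pack and bay below 0.007 m and z of pack in the frame of bay between -0.003 and 0.003 m and angle between pack's own z axis and vertical below 0.1 rad and angle between the y axis of pack and the x axis of bay, either way round below 0.2 rad and contact force between the fingers and pack below 0.3 N and linear speed of pack below 0.02 m/s), for 0.2 s.
2. the selector is turned while pushed in (value of joint selector_press above 0.004 m and value of joint selector above 0.3 rad), for 0.02 s.
At the end, for the whole second after the job is handed in: The yellow-topped pack rests upright on the bay floor (within 7 mm of its centre, 3 mm in height, square to it within 0.2 rad), and the selector is popped out (pushed in less than 1.5 mm) at the green dot (1.047 rad, from 0.92 to 1.17), at rest (horizontal distance between pack and bay below 0.007 m and z of pack in the frame of bay between -0.003 and 0.003 m and angle between pack's own z axis and vertical below 0.1 rad and angle between the y axis of pack and the x axis of bay, either way round below 0.2 rad and linear speed of pack below 0.02 m/s and value of joint selector between 0.92 and 1.17 rad and value of joint selector_press below 0.0015 m and velocity of joint selector between -0.1 and 0.1 rad/s); the robot touches nothing.
It fails at once if another pack is taken out of its slot or moved by more than 25 mm (distance of any of pack_blue, pack_white from where it was at the start of the episode above 0.025 m).
It fails at once if the mug, candlestick, jar or bowl is moved by more than 30 mm or tipped (distance of any of mug, candlestick, jar, bowl from where it was at the start of the episode above 0.03 m or angle between any of mug, candlestick, jar, bowl's own z axis and vertical above 0.4 rad).
It also fails if it takes over 58 s, if anything falls off the work surface, if the arm or the gripper's body presses on something with over 40 N, if the wrist force passes 120 N, or if a joint passes its speed limit or range.

ROBOT

A 6-joint arm with a two-finger parallel gripper is mounted at the origin on the work surface. World frame = base frame: x ahead of the robot, y to its left, z up, the work surface at z = 0. Lengths are in m, angles in rad, forces in N, time in s.
With the tool pointing down it reaches from about 0.3 to 0.775 m from the base axis. Payload 14.6 kg.
Tool frame: the origin (TCP) lies at the very end of the fingers, on their centre line; the grasp point (between the pads) lies ctrl.tcp_to_grasp behind it (ctrl.tcp_to_grasp is the distance from the TCP to the grasp point, in m); x points along the fingers, y is the direction in which the jaws open and shut, and the axes are right-handed (so a half turn about x gives the same grasp; the last joint's range is limited). The gripper opens to 94 mm and grips with 3 to 60 N. Pads are 16 mm wide; open, the fingers measure 119 mm over their backs; the gripper's body (75 mm by 177 mm) begins 78 mm behind the grasp point.
Start: joints at [1.104, 0.3, 1.521, -0, 1.321, -0.067], TCP at [0.214, 0.507, 0.205] pointing down, gripper open.
Joint ranges: [-3.03, 3.03], [-0.79, 2.21], [0.23, 2.52], [-1.04, 4.18], [0, 3.07], [-2.55, 2.55]. Speed limits (rad/s): [2.22, 2.22, 2.57, 3.14, 3.14, 3.14].

INTERFACE

Orientations are given as [roll, pitch, yaw] about the fixed x, y, z axes, in that order (R = Rz(yaw) Ry(pitch) Rx(roll)).
In Python, from station import ctrl gives the robot as it stands.
- The arm moves only by the tool play_rows, never from a script. Its argument "increments" is a list that holds one entry, the list of rows, each a list of 5 numbers: the closure in counts, from 0 (fully open) to 255 (shut), then the shift along the tool's x, y, z in cm, then the turn about the tool's x in degrees. A call has 1 to 12 rows; each row shifts and turns the commanded pose from where the row before left it, along the tool's axes as they then stand; what a row does not reach is not made up. A row lasts 1/12 s, in which the tool goes at most 41.7 mm and 7.16 degrees, less where a joint would pass 70% of its speed; a pose out of reach is approached as far as the arm can. A call is refused whole if a number of a shift passes 4.17 or a number of a turn 7.16, either way. A call with a gripper value outside its range is refused whole. The fingers move at their own pace and stop on an object; "newtons" is the grip in N (left out, the last holds). Time passes only in rows, so rows that do not move let the fingers close. It gives the time, the measured TCP pose, the force and the opening at its end, in the units of the state.
- ctrl.get_obs(): the state, without advancing time (a new reading comes with each control period).
- ctrl.camera(name): name is "scene" or "top"; returns the picture (480x640x3 uint8, red, green, blue); there is no depth.
- ctrl.calibration(name): a dict with "fx", "fy", "cx", "cy" (pixels), "k1" (the pictures are not rectified: a ray, as slopes to the right and down, at radius r is drawn at 1 + k1 r^2 times it, then the intrinsics apply), "rvec" (rotation vector, rad) and "tvec" (3), from world to camera coordinates, as OpenCV has them. Camera axes: x right, y down, z forward; pixel columns grow to the right and rows downward; lengths in m; the calibration is good to about 2 mm. A picture is of the moment at which its call begins. calibration takes no time and is no camera call.
- ctrl.hand_in(): hands the job in, once; it reports no verdict.
The state is a dict: "time_s": time; "qpos": joint angles; "joint_vel": joint speeds; "tau": joint torques, N m; "ee_pos": TCP position; "eef_rot": TCP orientation; "force": force on the tool from outside, world axes, zero at the start; "moment": the same for the moment, N m; "grip_width": finger opening in m.
Only numpy, scipy, OpenCV 4.12 (cv2) and the standard library are available. Lean on these libraries where they do the work, as an engineer would, in place of code of your own. Each camera call takes 0.05 s, during which the arm holds its last target.

## Working session

There is one attempt and no reset: what is moved stays moved. The work goes in short steps, Python scripts to look and compute and a tool call to move; the robot and the scene stay as the last step left them, time stands still between calls to the robot, and variables do not carry over. Pictures are saved under pics/ and viewed, and the job is handed in when it is done.

Besides the shell and the picture viewer there is one more tool, called as name(argument=value, ...) on one line, values as JSON. play_rows: Moves the arm, as the interface text tells. Its arguments: {"type":"object","properties":{"increments":{"type":"array"},"newtons":{"type":"number"}},"required":["increments"]}

```bash
ls; mkdir -p pics; python3 - <<'E'
from station import ctrl
import cv2
print(ctrl.get_obs(), ctrl.tcp_to_grasp)
for n in ("scene","top"):
    cv2.imwrite(f"pics/{n}0.png", ctrl.camera(n)[:,:,::-1]); print(ctrl.calibration(n))
E
```

```text
pics
{'time_s': 0.0, 'qpos': array([ 1.10440400e+00,  3.00463240e-01,  1.52159796e+00, -2.38056106e-05,
        1.32068728e+00, -6.66202656e-02]), 'joint_vel': array([ 0.00101065, -0.00023219,  0.00089287, -0.00099243,  0.00056452,
        0.00085256]), 'tau': array([ 2.06467776e-03, -5.31797898e+01, -3.52752221e+01,  7.09346286e-02,
        2.42553593e-02, -7.89992328e-05]), 'ee_pos': array([0.21396296, 0.50638531, 0.2048835 ]), 'eef_rot': array([-1.61746971,  1.56964028, -2.01723587]), 'force': array([0.45196021, 0.33355603, 0.81046434]), 'moment': array([ 0.0396529 ,  0.016994  , -0.00869929]), 'grip_width': 0.09385573519694898} 0.0188
{'fx': 439.47719702310815, 'fy': 439.47719702310815, 'cx': 317.16254728515275, 'cy': 244.15078540327437, 'k1': -0.06470407703254445, 'rvec': array([ 2.37393414,  0.8144273 , -0.29489823]), 'tvec': array([-0.43665265, -0.26290021,  1.46437714])}
{'fx': 591.1715655827361, 'fy': 591.1715655827361, 'cx': 312.8553656933119, 'cy': 238.75410372020238, 'k1': 0.05891923823081743, 'rvec': array([ 2.18707107, -2.21634074,  0.08533057]), 'tvec': array([-0.03653061,  0.59090158,  1.75360433])}
```

View pics/scene0.png

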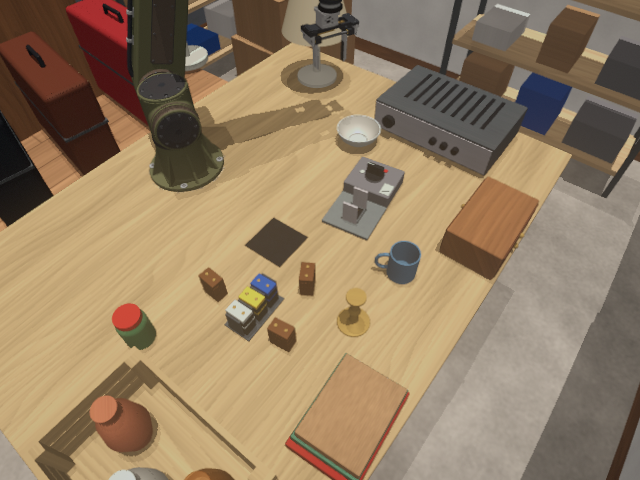

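View pics/top0.png

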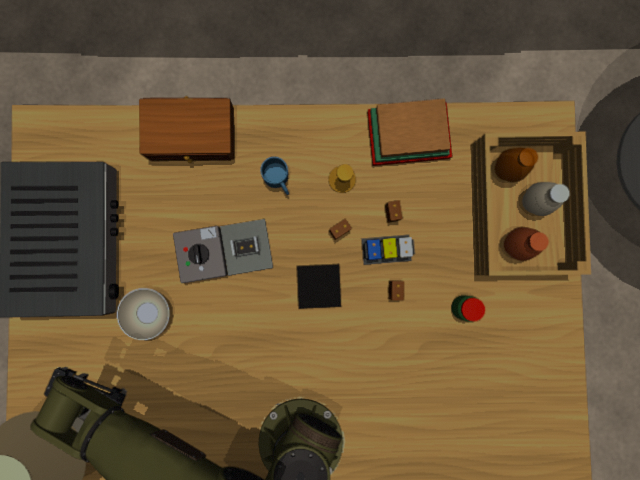

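```bash
python3 - <<'E'
import cv2
im=cv2.imread("pics/top0.png")
def crop(x,y,w,h,s,n): cv2.imwrite(n,cv2.resize(im[y:y+h,x:x+w],None,fx=s,fy=s,interpolation=cv2.INTER_CUBIC))
crop(165,210,120,85,6.5,"pics/t_tester.png")
crop(285,190,140,125,5,"pics/t_rack.png")
im=cv2.imread("pics/scene0.png")
crop(190,225,150,130,5,"pics/s_rack.png")
crop(310,140,110,110,5,"pics/s_tester.png")
E
```

```text
(no output)
```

View pics/t_tester.png

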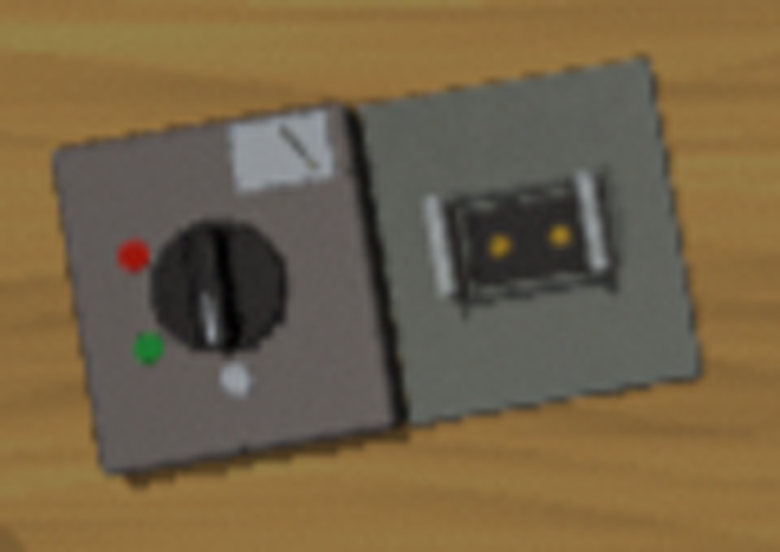

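View pics/t_rack.png

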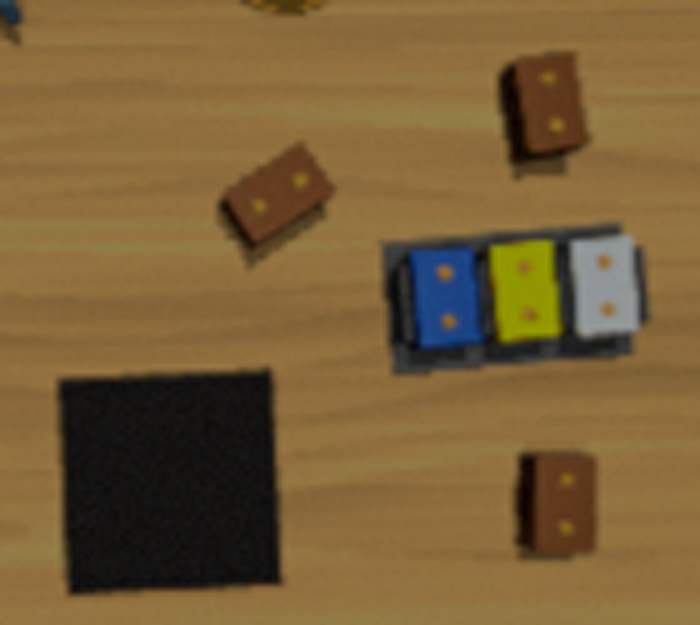

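View pics/s_rack.png

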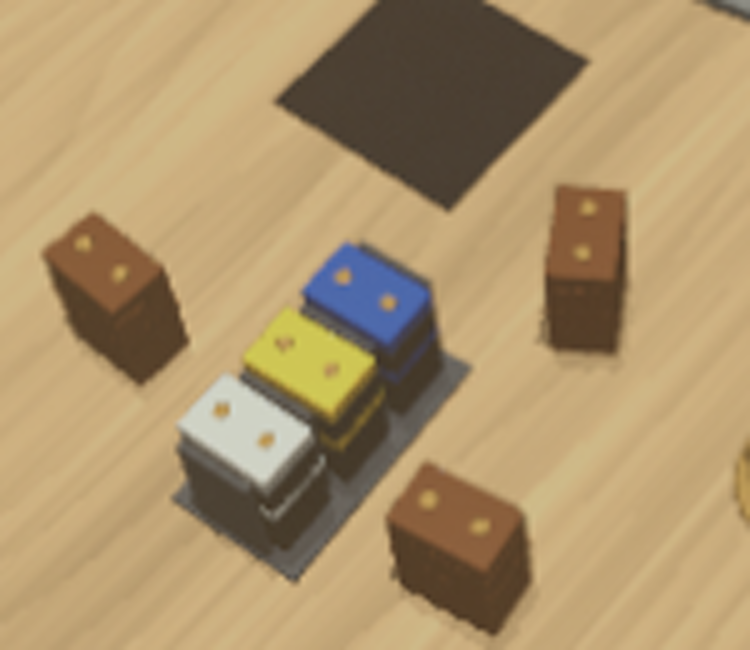

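View pics/s_tester.png

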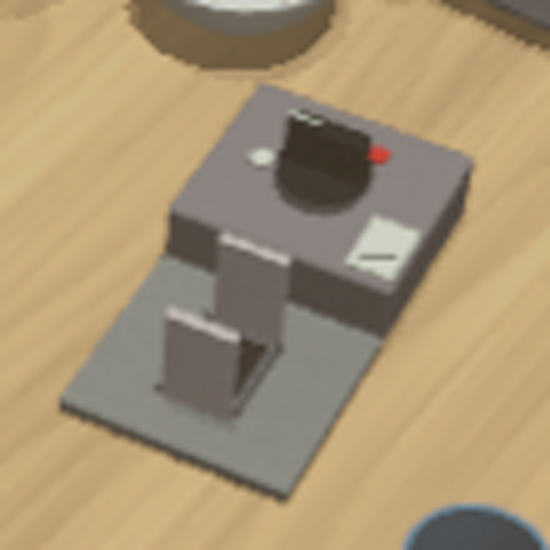

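```bash
cat > h.py <<'E'
import numpy as np, cv2
from station import ctrl
from scipy.optimize import least_squares
C={n:ctrl.calibration(n) for n in("scene","top")}
def proj(n,P):
    c=C[n]; R=cv2.Rodrigues(c["rvec"])[0]; p=np.atleast_2d(P)@R.T+c["tvec"]; s=p[:,:2]/p[:,2:]
    s=s*(1+c["k1"]*(s**2).sum(1,keepdims=True)); return s*c["fx"]+[c["cx"],c["cy"]]
def fit(items,g):
    # items: (cam, model xyz mm, crop(x0,y0,s), uv)
    def tr(q,m): 
        c,s=np.cos(q[2]),np.sin(q[2]); m=np.array(m)/1000
        return np.array([q[0]+c*m[0]-s*m[1],q[1]+s*m[0]+c*m[1],m[2]])
    def res(q):
        o=[]
        for cam,m,(x0,y0,s),uv in items:
            px=(np.array(uv)+.5)/s-.5+[x0,y0]
            o.append(proj(cam,tr(q,m))[0]-px)
        return np.concatenate(o)
    r=least_squares(res,g,loss='soft_l1')
    return r.x,res(r.x).reshape(-1,2)
E
cat > fit.py <<'E'
from h import *
np.set_printoptions(precision=4,suppress=True)
T=(165,210,6.5);S=(310,140,5)
b=lambda a:np.deg2rad(a)
it=[("top",m,T,u) for m,u in [((75,-135.5,12),(648,58)),((-75,-135.5,12),(702,377)),((75,135.5,50),(55,150)),((-75,135.5,50),(103,470)),((75,1,50),(345,103)),((-75,1,50),(393,425)),
((-42,68,50),(235,380)),((-21,68+36.4,50),(148,348)),((21,68+36.4,50),(134,256))]]
is_=[("scene",m,S,u) for m,u in [((-75,135.5,50),(262,85)),((75,135.5,50),(472,160)),((75,1,50),(390,290)),((-75,1,50),(172,212)),((-75,-135.5,12),(62,403)),((75,-135.5,12),(285,498)),((-42,68,50),(261,157)),((21,104.4,50),(379,156))]]
g=[.55,.3,.15]
for i in (it,is_,it+is_):
    q,r=fit(i,g);print("tester",q);print(r.round(1).tolist())
T=(285,190,5);S=(190,225,5)
it=[("top",m,T,u) for m,u in [((40,73,4),(383,243)),((-40,73,4),(395,372)),((-40,-73,4),(632,352)),((40,-73,4),(622,226))]]
is_=[("scene",m,S,u) for m,u in [((40,73,4),(470,370)),((40,-73,4),(293,580)),((-40,-73,4),(173,497))]]
for i in (it,is_,it+is_):
    q,r=fit(i,[.6,-.2,0]);print("rack",q);print(r.round(1).tolist())
it=[("top",m,T,u) for m,u in [((28,18,79),(490,245)),((28,-18,79),(553,240)),((-28,-18,79),(560,335)),((-28,18,79),(498,341))]]
is_=[("scene",m,S,u) for m,u in [((-28,18,79),(287,310)),((28,18,79),(377,350)),((28,-18,79),(333,417)),((-28,-18,79),(245,357))]]
for i in (it,is_,it+is_):
    q,r=fit(i,[.6,-.2,0]);print("pack",q);print(r.round(1).tolist())
it=[("top",m,T,u) for m,u in [((65,65,3),(60,380)),((65,-65,3),(271,371)),((-65,-65,3),(281,582)),((-65,65,3),(70,592))]]
is_=[("scene",m,S,u) for m,u in [((65,65,3),(587,62)),((65,-65,3),(448,210)),((-65,-65,3),(277,100))]]
for i in (it,is_,it+is_):
    q,r=fit(i,[.45,0,0]);print("mat",q);print(r.round(1).tolist())
for nm,z,us in (("brown",75,[((540,80),(495,110))[0]]),):
  pass
E
python3 fit.py
```

```text
tester [0.559  0.2225 0.1517]
[[0.3, -0.1], [0.0, 0.2], [-1.2, -0.4], [-0.7, 1.2], [-0.0, -0.6], [0.6, 0.4], [0.3, -0.0], [0.2, -0.2], [0.1, -0.2]]
tester [0.563  0.2222 0.1588]
[[-0.4, -0.8], [1.2, -0.5], [0.5, 1.2], [-1.4, -0.3], [-0.8, -0.5], [0.8, -0.4], [0.1, 0.9], [-0.2, 0.7]]
tester [0.5605 0.2227 0.1548]
[[0.1, -0.7], [-0.0, -0.5], [-1.3, -0.7], [-0.7, 0.8], [-0.2, -1.1], [0.6, -0.1], [0.3, -0.5], [0.1, -0.5], [0.0, -0.6], [-0.8, -1.2], [0.7, -0.8], [-0.2, 0.8], [-1.9, -0.8], [-1.5, -1.1], [-0.0, -1.0], [-0.4, 0.5], [-0.6, 0.3]]
rack [ 0.5566 -0.2657  0.065 ]
[[-0.2, -0.3], [-0.4, 0.3], [0.4, 0.6], [0.1, -0.6]]
rack [ 0.5591 -0.2646  0.0605]
[[0.6, -0.4], [-0.1, 0.2], [-0.4, 0.1]]
rack [ 0.5578 -0.2652  0.0667]
[[-0.4, -0.6], [-0.5, -0.0], [0.3, 0.1], [-0.1, -1.0], [-0.0, -0.7], [-0.4, 0.1], [-0.9, 0.2]]
pack [ 0.5582 -0.265   0.0621]
[[0.1, -0.1], [-0.2, -0.1], [0.1, 0.2], [0.1, -0.0]]
pack [ 0.5621 -0.2639  0.1067]
[[-0.0, -0.9], [0.4, 1.5], [0.2, -0.8], [-0.7, 0.5]]
pack [ 0.5602 -0.2641  0.0893]
[[-0.5, -0.6], [-0.8, -0.9], [-0.0, -0.6], [0.0, -0.6], [-0.4, -1.3], [-0.3, 1.3], [-0.6, -1.1], [-1.3, -0.1]]
mat [ 0.4494 -0.0603  0.0321]
[[-0.5, -0.5], [0.4, -0.6], [0.6, 0.5], [-0.5, 0.6]]
mat [ 0.4516 -0.0584  0.0256]
[[0.9, -0.2], [-0.0, 0.1], [-0.8, 0.0]]
mat [ 0.4502 -0.0596  0.0329]
[[-0.7, -0.7], [0.2, -0.9], [0.3, 0.2], [-0.8, 0.3], [0.3, -0.4], [-0.5, 0.1], [-1.4, 0.2]]
```

```bash
cat >> h.py <<'E'
from scipy.spatial.transform import Rotation as Ro
def pose():
    o=ctrl.get_obs(); R=Ro.from_euler('xyz',o["eef_rot"]).as_matrix(); return np.array(o["ee_pos"]),R,o
def rel(target,jaw=None,after=True):
    """print turn to bring jaw(y) to angle (mod pi) then shift in tool axes after the turn"""
    p,R,o=pose(); cur=np.arctan2(R[1,1],R[0,1])
    print("t",round(o["time_s"],2),"p",p.round(4),"toolx",R[:,0].round(4),"jaw",round(cur,4),"q6",round(o["qpos"][5],3),"w",round(o["grip_width"],4),"F",np.round(o["force"],1))
    turn=0
    if jaw is not None:
        d=cur-jaw   # tool x down: +turn about x decreases world yaw
        d=(d+np.pi/2)%np.pi-np.pi/2; turn=np.degrees(d)
        R=R@Ro.from_euler('x',d).as_matrix()
    print("turn deg",round(turn,2),"other",round(turn-np.sign(turn)*180,2),"shift cm (tool, after turn)",((np.array(target)-p)@R*100).round(2), "if other turn: y,z flip")
E
python3 - <<'E'
from h import *
rel([.5585,-.265,.20],.063)
E
```

```text
t 0.1 p [0.214  0.5064 0.2049] toolx [-5.e-04 -1.e-03 -1.e+00] jaw 1.171 q6 -0.067 w 0.0939 F [ 0.2  0.3 -0.7]
turn deg 63.48 other -116.52 shift cm (tool, after turn) [ 0.55 29.53 79.16] if other turn: y,z flip
```

play_rows(increments=[[[0, 0, 0, 0, 7.0], [0, 0, 0, 0, 7.0], [0, 0, 0, 0, 7.0], [0, 0, 0, 0, 7.0], [0, 0, 0, 0, 7.0], [0, 0, 0, 0, 7.0], [0, 0, 0, 0, 7.0], [0, 0, 0, 0, 7.0], [0, 0, 0, 0, 7.0], [0, 0, 0, 0, 0.5]]], newtons=25)

```text
time_s: 0.93
ee_pos: [0.214, 0.5065, 0.2051]
eef_rot: [-0.512, 1.57, -2.026]
force: [-0.3, -1.6, 0.5]
grip_width: 0.094
```

```bash
python3 - <<'E'
from h import *
rel([.5585,-.265,.20],.063)
E
```

```text
t 0.93 p [0.214  0.5065 0.2051] toolx [-3.e-04 -6.e-04 -1.e+00] jaw 0.0568 q6 1.048 w 0.094 F [-0.3 -1.6  0.5]
turn deg -0.36 other 179.64 shift cm (tool, after turn) [ 0.55 29.52 79.16] if other turn: y,z flip
```

play_rows(increments=[[[0, 0, 1.23, 3.3, 0], [0, 0, 1.23, 3.3, 0], [0, 0, 1.23, 3.3, 0], [0, 0, 1.23, 3.3, 0], [0, 0, 1.23, 3.3, 0], [0, 0, 1.23, 3.3, 0], [0, 0, 1.23, 3.3, 0], [0, 0, 1.23, 3.3, 0], [0, 0, 1.23, 3.3, 0], [0, 0, 1.23, 3.3, 0], [0, 0, 1.23, 3.3, 0], [0, 0, 1.23, 3.3, 0]]])

```text
time_s: 1.93
ee_pos: [0.3865, 0.119, 0.2055]
eef_rot: [1.729, 1.57, 0.226]
force: [1.3, 0.5, 0.1]
grip_width: 0.0939
```

play_rows(increments=[[[0, 0, 1.23, 3.3, 0], [0, 0, 1.23, 3.3, 0], [0, 0, 1.23, 3.3, 0], [0, 0, 1.23, 3.3, 0], [0, 0, 1.23, 3.3, 0], [0, 0, 1.23, 3.3, 0], [0, 0, 1.23, 3.3, 0], [0, 0, 1.23, 3.3, 0], [0, 0, 1.23, 3.3, 0], [0, 0, 1.23, 3.3, 0], [0, 0, 1.23, 3.3, 0], [0, 0, 1.23, 3.3, 0]]])

```text
time_s: 2.93
ee_pos: [0.5587, -0.267, 0.2051]
eef_rot: [-2.261, 1.57, 2.518]
force: [0.2, -0.1, -0.1]
grip_width: 0.0941
```

play_rows(increments=[[[0, 0, 0, 0, 0], [0, 0, 0, 0, 0]]])

```text
time_s: 3.1
ee_pos: [0.5581, -0.2664, 0.2042]
eef_rot: [-2.159, 1.569, 2.618]
force: [-0.2, 0.6, 0.2]
grip_width: 0.094
```

```bash
python3 - <<'E'
from h import *
rel([.5585,-.265,.03],.063)
cv2.imwrite("pics/s1.png",cv2.resize(ctrl.camera("scene")[180:380,150:380,::-1],None,fx=3,fy=3))
E
```

```text
t 3.1 p [ 0.5581 -0.2664  0.2042] toolx [-1.5e-03  9.0e-04 -1.0e+00] jaw 0.0642 q6 -0.569 w 0.094 F [-0.2  0.6  0.2]
turn deg 0.07 other -179.93 shift cm (tool, after turn) [17.42  0.07 -0.12] if other turn: y,z flip
```

View pics/s1.png

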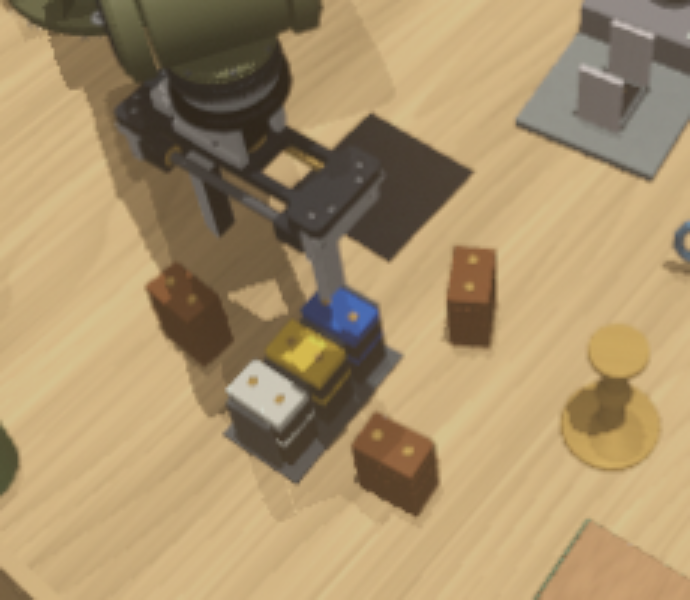

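play_rows(increments=[[[0, 2.0, 0, -0.1, 0], [0, 2.0, 0, 0, 0], [0, 2.0, 0, 0, 0], [0, 2.0, 0, 0, 0], [0, 2.0, 0, 0, 0], [0, 2.0, 0, 0, 0], [0, 2.0, 0, 0, 0], [0, 1.5, 0, 0, 0], [0, 1.0, 0, 0, 0], [0, 0.5, 0, 0, 0], [0, 0.4, 0, 0, 0]]])

```text
time_s: 4.07
ee_pos: [0.5584, -0.2638, 0.0317]
eef_rot: [1.028, 1.571, -0.478]
force: [0.6, -0.8, 1.0]
grip_width: 0.0943
```

play_rows(increments=[[[160, 0, 0, 0, 0], [160, 0, 0, 0, 0], [160, 0, 0, 0, 0], [160, 0, 0, 0, 0], [160, 0, 0, 0, 0], [160, 0, 0, 0, 0], [160, 0, 0, 0, 0], [160, 0, 0, 0, 0]]])

```text
time_s: 4.73
ee_pos: [0.5586, -0.2645, 0.0319]
eef_rot: [1.075, 1.57, -0.434]
force: [2.9, -0.3, 3.6]
grip_width: 0.0557
```

```bash
python3 - <<'E'
from h import *
rel([.5585,-.265,.03],.063)
E
```

```text
t 4.73 p [ 0.5586 -0.2645  0.0319] toolx [ 1.e-03 -5.e-04 -1.e+00] jaw 0.0627 q6 -0.564 w 0.0557 F [ 2.9 -0.3  3.6]
turn deg -0.02 other 179.98 shift cm (tool, after turn) [ 0.19 -0.02  0.05] if other turn: y,z flip
```

play_rows(increments=[[[160, -0.5, 0, 0, 0], [160, -1.5, 0, 0, 0], [160, -2.0, 0, 0, 0], [160, -2.0, 0, 0, 0], [160, -2.0, 0, 0, 0], [160, -2.0, 0, 0, 0], [160, -1.5, 0, 0, 0], [160, -0.5, 0, 0, 0], [160, 0, 0, 0, 0]]])

```text
time_s: 5.48
ee_pos: [0.5584, -0.2644, 0.1523]
eef_rot: [1.002, 1.57, -0.506]
force: [-0.0, -0.8, -2.8]
grip_width: 0.0558
```

```bash
python3 - <<'E'
from h import *
rel([.45,-.06,.15],.063)
cv2.imwrite("pics/s2.png",cv2.resize(ctrl.camera("scene")[180:380,150:380,::-1],None,fx=3,fy=3))
E
```

```text
t 5.48 p [ 0.5584 -0.2644  0.1523] toolx [ 1.1e-03 -6.0e-04 -1.0e+00] jaw 0.0627 q6 -0.564 w 0.0558 F [-0.  -0.8 -2.8]
turn deg -0.02 other 179.98 shift cm (tool, after turn) [  0.21  -9.53 -21.08] if other turn: y,z flip
```

View pics/s2.png

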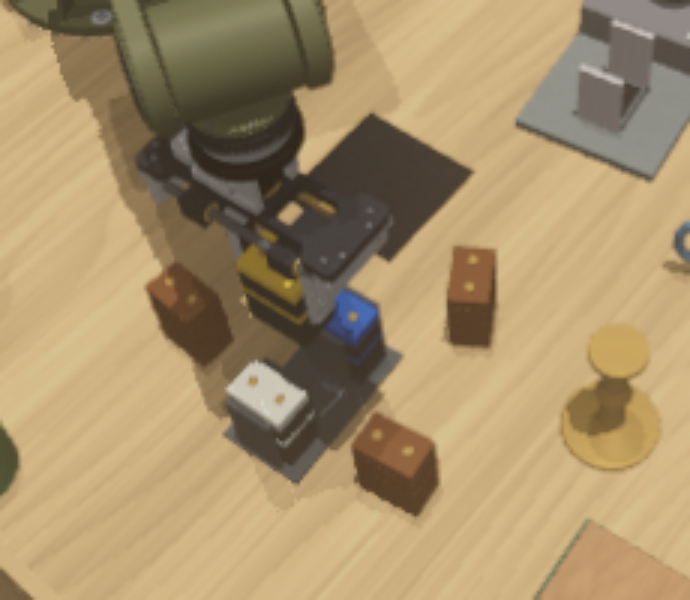

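play_rows(increments=[[[160, 0, -1.06, -2.34, 0], [160, 0, -1.06, -2.34, 0], [160, 0, -1.06, -2.34, 0], [160, 0, -1.06, -2.34, 0], [160, 0, -1.06, -2.34, 0], [160, 0, -1.06, -2.34, 0], [160, 0, -1.06, -2.34, 0], [160, 0, -1.06, -2.34, 0], [160, 0, -1.06, -2.34, 0], [160, 0, 0, 0, 0]]])

```text
time_s: 6.37
ee_pos: [0.4475, -0.0573, 0.1501]
eef_rot: [-1.994, 1.567, 2.783]
force: [0.2, -0.2, -1.6]
grip_width: 0.056
```

play_rows(increments=[[[160, 2.0, 0, 0, 0], [160, 2.0, 0, 0, 0], [160, 2.0, 0, 0, 0], [160, 2.0, 0, 0, 0], [160, 2.0, 0, 0, 0], [160, 1.0, 0, 0, 0], [160, 0.5, 0, 0, 0], [160, 0.3, 0, 0, 0], [160, 0, 0, 0, 0], [160, 0, 0, 0, 0]]])

```text
time_s: 7.2
ee_pos: [0.4502, -0.0602, 0.034]
eef_rot: [1.32, 1.57, -0.189]
force: [0.1, -0.3, -2.3]
grip_width: 0.0558
```

```bash
python3 - <<'E'
from h import *
rel([.45,-.06,.0308],.063)
E
```

```text
t 7.2 p [ 0.4502 -0.0602  0.034 ] toolx [ 9.e-04 -2.e-04 -1.e+00] jaw 0.0627 q6 -0.276 w 0.0558 F [ 0.1 -0.3 -2.3]
turn deg -0.02 other 179.98 shift cm (tool, after turn) [ 0.32 -0.02 -0.02] if other turn: y,z flip
```

play_rows(increments=[[[160, 0.2, 0, 0, 0], [160, 0.1, 0, 0, 0], [160, 0.1, 0, 0, 0], [160, 0, 0, 0, 0]]])

```text
time_s: 7.53
ee_pos: [0.4502, -0.0602, 0.0308]
eef_rot: [1.184, 1.57, -0.324]
force: [-6.8, 0.2, 17.7]
grip_width: 0.056
```

play_rows(increments=[[[0, 0, 0, 0, 0], [0, 0, 0, 0, 0], [0, 0, 0, 0, 0], [0, 0, 0, 0, 0], [0, 0, 0, 0, 0], [0, 0, 0, 0, 0]]])

```text
time_s: 8.03
ee_pos: [0.4499, -0.0601, 0.0294]
eef_rot: [-1.554, 1.571, -3.062]
force: [-0.2, 0.3, -0.2]
grip_width: 0.092
```

play_rows(increments=[[[0, -2.5, 0, 0, 0], [0, -2.5, 0, 0, 0], [0, -2.5, 0, 0, 0], [0, 0, 0, 0, 0], [0, 0, 0, 0, 0]]])

```text
time_s: 8.45
ee_pos: [0.4504, -0.0602, 0.1053]
eef_rot: [1.288, 1.568, -0.22]
force: [0.1, -0.2, -0.7]
grip_width: 0.0943
```

```bash
python3 - <<'E'
from h import *
rel([.45,-.06,.0308],.063+np.pi/2)
cv2.imwrite("pics/s3.png",cv2.resize(ctrl.camera("scene")[150:350,150:380,::-1],None,fx=3,fy=3))
E
```

```text
t 8.45 p [ 0.4504 -0.0602  0.1053] toolx [ 2.3e-03 -5.0e-04 -1.0e+00] jaw 0.0628 q6 -0.276 w 0.0943 F [ 0.1 -0.2 -0.7]
turn deg 89.99 other -90.01 shift cm (tool, after turn) [ 7.45 -0.03  0.05] if other turn: y,z flip
```

View pics/s3.png

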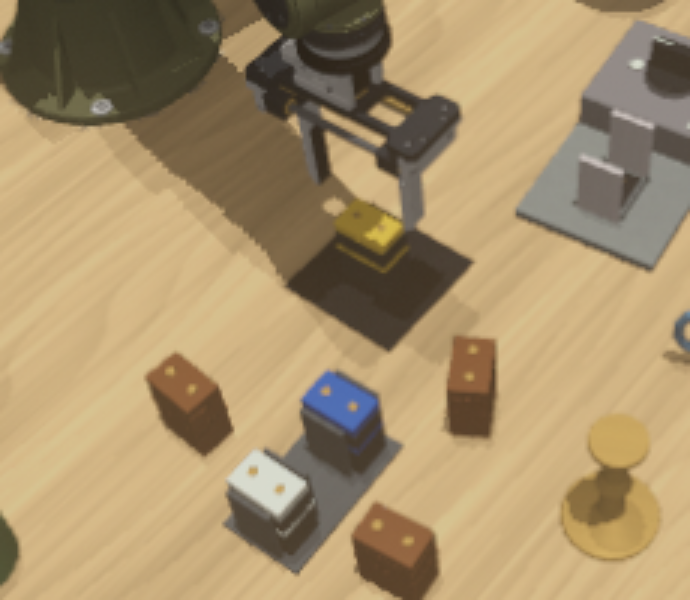

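play_rows(increments=[[[0, 0, 0, 0, 7.0], [0, 0, 0, 0, 7.0], [0, 0, 0, 0, 7.0], [0, 0, 0, 0, 7.0], [0, 0, 0, 0, 7.0], [0, 0, 0, 0, 7.0], [0, 0, 0, 0, 7.0], [0, 0, 0, 0, 7.0], [0, 0, 0, 0, 7.0], [0, 0, 0, 0, 7.0], [0, 0, 0, 0, 7.0], [0, 0, 0, 0, 7.0]]])

```text
time_s: 9.5
ee_pos: [0.4492, -0.06, 0.1031]
eef_rot: [-0.371, 1.568, 2.932]
force: [0.6, -0.7, 0.1]
grip_width: 0.0943
```

play_rows(increments=[[[0, 0, 0, 0, 6.0], [0, 1.0, 0, 0, 0], [0, 2.0, 0, 0, 0], [0, 2.0, 0, 0, 0], [0, 1.5, 0, 0, 0], [0, 0.7, 0, 0, 0], [0, 0, 0, 0, 0]]])

```text
time_s: 10.08
ee_pos: [0.4485, -0.0599, 0.0302]
eef_rot: [-0.274, 1.567, 2.932]
force: [-0.5, 0.0, -0.5]
grip_width: 0.0939
```

```bash
python3 - <<'E'
from h import *
rel([.4500,-.0601,.0308],.063+np.pi/2)
E
```

```text
t 10.08 p [ 0.4485 -0.0599  0.0302] toolx [-4.e-03  9.e-04 -1.e+00] jaw -1.5056 q6 1.292 w 0.0939 F [-0.5  0.  -0.5]
turn deg 0.13 other -179.87 shift cm (tool, after turn) [-0.06  0.03 -0.15] if other turn: y,z flip
```

play_rows(increments=[[[0, 0, 0, -0.15, 0], [200, 0, 0, 0, 0], [200, 0, 0, 0, 0], [200, 0, 0, 0, 0], [200, 0, 0, 0, 0], [200, 0, 0, 0, 0], [200, 0, 0, 0, 0], [200, 0, 0, 0, 0], [200, 0, 0, 0, 0], [200, 0, 0, 0, 0]]])

```text
time_s: 10.92
ee_pos: [0.4514, -0.06, 0.0325]
eef_rot: [1.635, 1.571, -1.443]
force: [-0.6, -0.2, 0.8]
grip_width: 0.0373
```

```bash
python3 - <<'E'
from h import *
rel([.4500,-.0601,.0308],.063+np.pi/2)
E
```

```text
t 10.92 p [ 0.4514 -0.06    0.0325] toolx [ 0.e+00 -1.e-04 -1.e+00] jaw -1.508 q6 1.295 w 0.0373 F [-0.6 -0.2  0.8]
turn deg -0.01 other 179.99 shift cm (tool, after turn) [ 0.17 -0.    0.14] if other turn: y,z flip
```

play_rows(increments=[[[200, 0, 0, 0, 0], [200, 0, 0, 0, 0], [200, 0, 0, 0, 0]]])

```text
time_s: 11.17
ee_pos: [0.4514, -0.0601, 0.0325]
eef_rot: [2.068, 1.571, -1.011]
force: [0.1, -1.1, 0.2]
grip_width: 0.0355
```

```bash
python3 - <<'E'
from h import *
rel([.4500,-.0601,.0308],.063+np.pi/2)
E
```

```text
t 11.17 p [ 0.4514 -0.0601  0.0325] toolx [ 0.e+00 -1.e-04 -1.e+00] jaw -1.5081 q6 1.295 w 0.0355 F [ 0.1 -1.1  0.2]
turn deg -0.02 other 179.98 shift cm (tool, after turn) [ 0.17 -0.01  0.14] if other turn: y,z flip
```

play_rows(increments=[[[200, -0.5, 0, 0, 0], [200, -1.5, 0, 0, 0], [200, -2.0, 0, 0, 0], [200, -2.0, 0, 0, -7.0], [200, -2.0, 0, 0, -7.0], [200, -2.0, 0, 0, -7.0], [200, -1.5, 0, 0, -7.0], [200, -0.5, 0, 0, -7.0], [200, 0, 0, 0, -7.0], [200, 0, 0, 0, -7.0], [200, 0, 0, 0, -7.0], [200, 0, 0, 0, -7.0]]])

```text
time_s: 12.17
ee_pos: [0.4511, -0.0599, 0.1526]
eef_rot: [-1.537, 1.57, 2.773]
force: [-0.0, -0.4, -3.1]
grip_width: 0.0359
```

play_rows(increments=[[[200, 0, 0, 0, -7.0], [200, 0, 0, 0, -7.0], [200, 0, 0, 0, -7.0], [200, 0, 0, 0, -7.0], [200, 0, 0, 0, -4.2], [200, 0, 0, 0, 0]]])

```text
time_s: 12.67
ee_pos: [0.4511, -0.0599, 0.1525]
eef_rot: [-2.13, 1.57, 2.74]
force: [0.2, 0.1, -3.1]
grip_width: 0.0361
```

```bash
python3 - <<'E'
from h import *
rel([.5702,.1567,.15],.153)
E
```

```text
t 12.67 p [ 0.4511 -0.0599  0.1525] toolx [-4.e-04  2.e-04 -1.e+00] jaw 0.1571 q6 -0.37 w 0.0361 F [ 0.2  0.1 -3.1]
turn deg 0.23 other -179.77 shift cm (tool, after turn) [  0.25  15.07 -19.59] if other turn: y,z flip
```

play_rows(increments=[[[200, 0, 1.675, -2.177, 0], [200, 0, 1.675, -2.177, 0], [200, 0, 1.675, -2.177, 0], [200, 0, 1.675, -2.177, 0], [200, 0, 1.675, -2.177, 0], [200, 0, 1.675, -2.177, 0], [200, 0, 1.675, -2.177, 0], [200, 0, 1.675, -2.177, 0], [200, 0, 1.675, -2.177, 0], [200, 0, 0, 0, 0], [200, 0, 0, 0, 0]]])

```text
time_s: 13.58
ee_pos: [0.5702, 0.1575, 0.1519]
eef_rot: [-1.479, 1.57, -2.897]
force: [-0.2, -0.5, -2.4]
grip_width: 0.0358
```

play_rows(increments=[[[200, 1.0, 0, 0, 0], [200, 1.0, 0, 0, 0], [200, 0.6, 0, 0, 0], [200, 0, 0, 0, 0], [200, 0, 0, 0, 0]]])

```text
time_s: 14.0
ee_pos: [0.5701, 0.1561, 0.126]
eef_rot: [-1.493, 1.57, -2.911]
force: [0.6, -0.4, -2.3]
grip_width: 0.0356
```

```bash
python3 - <<'E'
from h import *
rel([.5702,.1567,.12],.153)
for n,(x,y,w,h) in (("scene",(310,110,130,130)),("top",(165,190,130,110))):
    im=ctrl.camera(n)[:,:,::-1]; cv2.imwrite(f"pics/{n}4.png",cv2.resize(im[y:y+h,x:x+w],None,fx=4.5,fy=4.5,interpolation=cv2.INTER_CUBIC))
E
```

```text
t 14.0 p [0.5701 0.1561 0.126 ] toolx [-9.e-04 -2.e-04 -1.e+00] jaw 0.1526 q6 0.053 w 0.0356 F [ 0.6 -0.4 -2.3]
turn deg -0.02 other 179.98 shift cm (tool, after turn) [ 0.6   0.02 -0.05] if other turn: y,z flip
```

View pics/scene4.png

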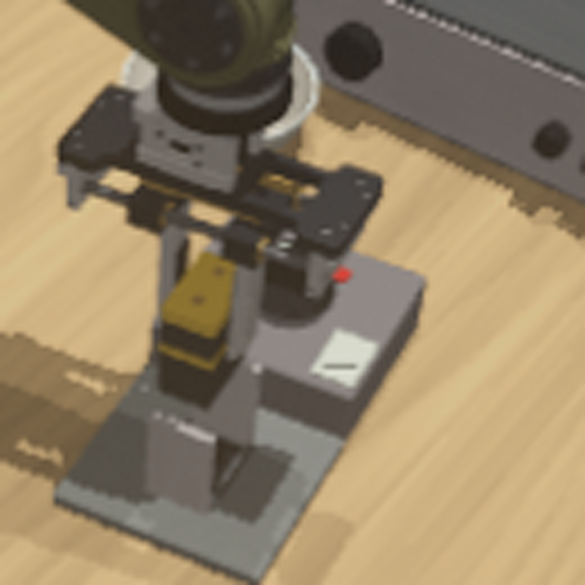

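View pics/top4.png

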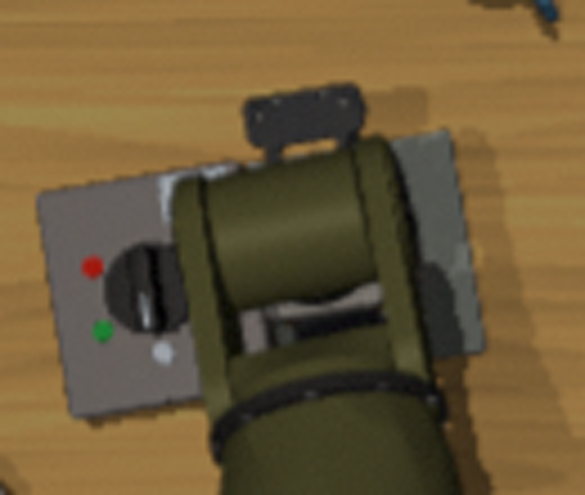

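```bash
python3 - <<'E'
from h import *
im=ctrl.camera("scene")[:,:,::-1]; cv2.imwrite("pics/scene4full.png",im)
x,y,w,h=335,155,50,70
a=cv2.resize(im[y:y+h,x:x+w],None,fx=8,fy=8,interpolation=cv2.INTER_CUBIC)
b=cv2.resize(cv2.imread("pics/scene0.png")[y:y+h,x:x+w],None,fx=8,fy=8,interpolation=cv2.INTER_CUBIC)
cv2.imwrite("pics/cmp.png",np.hstack([a,b]))
E
```

```text
(no output)
```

View pics/cmp.png

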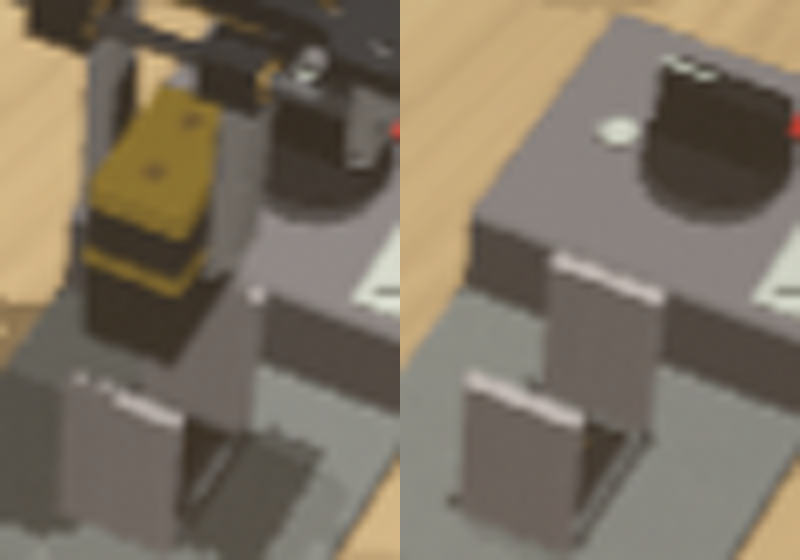

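```bash
python3 - <<'E'
from h import *
np.set_printoptions(precision=4,suppress=True)
S=(335,155,8)
bay=[("scene",m,S,u) for m,u in [((-22,-37,82),(63,380)),((22,-37,82),(180,424)),((-22,-37,12),(62,506)),((22,-37,12),(176,548)),((-22,31,82),(150,266)),((22,31,82),(262,303))]]
q,r=fit(bay,[.57,.155,.15]);print("bay",q,r.round(1).tolist())
c,s=np.cos(q[2]),np.sin(q[2])
pk=[("scene",m,S,u) for m,u in [((-18,-28,96.5),(85,334)),((18,-28,96.5),(172,365)),]]
p,r=fit(pk,[.57,.155,.15]);print("pack",p,r.round(1).tolist())
# predictions for nominal
def pr(q,m):
    c,s=np.cos(q[2]),np.sin(q[2]); m=np.array(m)/1000
    return ((proj("scene",[q[0]+c*m[0]-s*m[1],q[1]+s*m[0]+c*m[1],m[2]])[0]-[335,155]+.5)*8-.5).round(0)
for m in [(-18,-28,96.5),(18,-28,96.5),(-18,-28,171.5),(18,-28,171.5),(18,28,171.5),(-18,28,171.5)]: print(m,pr([.5701+.0002,.1561-.0014,.153],m))
for m in [a[1] for a in bay]: print(m,pr([.5704,.1553,.153],m))
E
```

```text
bay [0.5719 0.1589 0.1658] [[0.6, 0.0], [0.1, -0.1], [-0.1, 0.5], [-0.8, 0.6], [0.2, -0.8], [-0.1, -0.4]]
pack [0.5673 0.1599 0.1711] [[-0.4, -0.2], [0.4, 0.2]]
(-18, -28, 96.5) [ 79. 343.]
(18, -28, 96.5) [172. 379.]
(-18, -28, 171.5) [ 87. 188.]
(18, -28, 171.5) [184. 224.]
(18, 28, 171.5) [257. 122.]
(-18, 28, 171.5) [162.  88.]
(-22, -37, 82) [ 57. 383.]
(22, -37, 82) [169. 428.]
(-22, -37, 12) [ 52. 513.]
(22, -37, 12) [159. 557.]
(-22, 31, 82) [144. 263.]
(22, 31, 82) [253. 305.]
```

```bash
cat > ov.py <<'E'
from h import *
def wire(img,cam,q,boxes,x0,y0,s,col):
    c,sn=np.cos(q[2]),np.sin(q[2])
    for (xa,xb,ya,yb,za,zb) in boxes:
        P=np.array([[x,y,z] for x in(xa,xb) for y in(ya,yb) for z in(za,zb)])/1000.
        W=np.c_[q[0]+c*P[:,0]-sn*P[:,1],q[1]+sn*P[:,0]+c*P[:,1],P[:,2]]
        u=((proj(cam,W)-[x0,y0]+.5)*s-.5)
        for i in range(8):
            for b in(1,2,4):
                j=i^b
                if j>i: cv2.line(img,tuple(int(v) for v in u[i].round()),tuple(int(v) for v in u[j].round()),col,1,cv2.LINE_AA)
E
python3 - <<'E'
from ov import *
x,y,w,h,s=335,160,48,68,12
im=cv2.imread("pics/scene4full.png")
a=cv2.resize(im[y:y+h,x:x+w],None,fx=s,fy=s,interpolation=cv2.INTER_CUBIC)
wire(a,"scene",[.5703,.1547,.153],[(-18,18,-28,28,96.5,171.5)],x,y,s,(0,255,0))
wire(a,"scene",[.5704,.1553,.153],[(-22,22,-37,-31,12,82),(-22,22,31,37,12,82)],x,y,s,(0,0,255))
cv2.imwrite("pics/ov.png",a[:800])
E
```

```text
(no output)
```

View pics/ov.png

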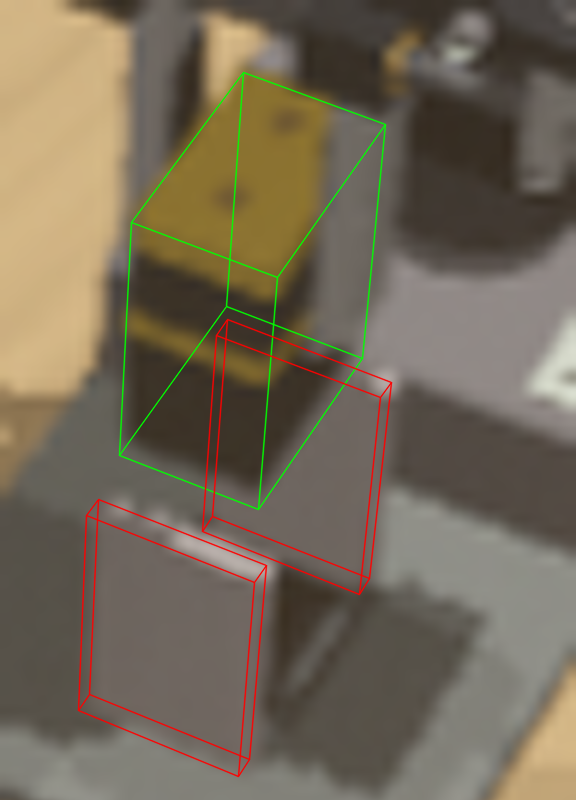

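play_rows(increments=[[[200, 0.5, 0.1, 0, 0], [200, 0.5, 0, 0, 0], [200, 0.4, 0, 0, 0], [200, 0.3, 0, 0, 0], [200, 0.2, 0, 0, 0], [200, 0, 0, 0, 0]]])

```text
time_s: 14.65
ee_pos: [0.5711, 0.1568, 0.1068]
eef_rot: [-1.503, 1.57, -2.92]
force: [-0.0, -0.5, -2.7]
grip_width: 0.0358
```

```bash
python3 - <<'E'
from ov import *
rel([.5711,.1561,.0415],.153)
x,y,w,h,s=335,160,48,68,12
im=ctrl.camera("scene")[:,:,::-1]; 
a=cv2.resize(im[y:y+h,x:x+w],None,fx=s,fy=s,interpolation=cv2.INTER_CUBIC)
cv2.imwrite("pics/ov2.png",a[:800])
E
```

```text
t 14.65 p [0.5711 0.1568 0.1068] toolx [-8.e-04 -2.e-04 -1.e+00] jaw 0.1535 q6 0.053 w 0.0358 F [-0.  -0.5 -2.7]
turn deg 0.03 other -179.97 shift cm (tool, after turn) [ 6.53 -0.01  0.06] if other turn: y,z flip
```

View pics/ov2.png

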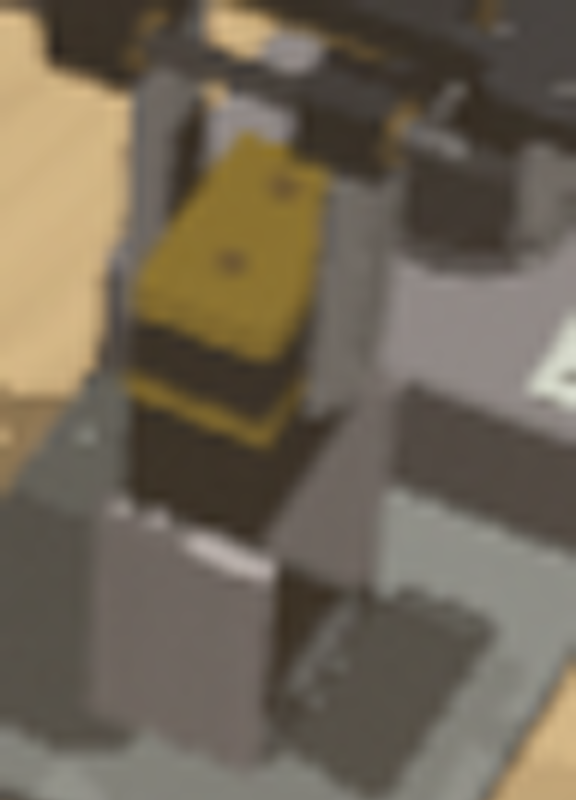

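play_rows(increments=[[[200, 1.0, 0, 0.03, 0], [200, 1.0, 0, 0, 0], [200, 1.0, 0, 0, 0], [200, 1.0, 0, 0, 0], [200, 0.8, 0, 0, 0], [200, 0.6, 0, 0, 0], [200, 0.4, 0, 0, 0], [200, 0, 0, 0, 0]]])

```text
time_s: 15.37
ee_pos: [0.5711, 0.1564, 0.0485]
eef_rot: [-1.505, 1.569, -2.922]
force: [-0.2, 1.2, -1.8]
grip_width: 0.0357
```

play_rows(increments=[[[200, 0.2, 0, 0, 0], [200, 0.1, 0, 0, 0], [200, 0.1, 0, 0, 0], [200, 0, 0, 0, 0]]])

```text
time_s: 15.7
ee_pos: [0.5715, 0.1565, 0.0455]
eef_rot: [1.436, 1.571, 0.018]
force: [-0.4, -0.2, -2.6]
grip_width: 0.0358
```

```bash
python3 - <<'E'
from ov import *
rel([.5711,.1561,.0415],.153)
E
```

```text
t 15.7 p [0.5715 0.1565 0.0455] toolx [ 2.e-04  0.e+00 -1.e+00] jaw 0.1535 q6 0.052 w 0.0358 F [-0.4 -0.2 -2.6]
turn deg 0.03 other -179.97 shift cm (tool, after turn) [ 0.4  -0.04  0.03] if other turn: y,z flip
```

play_rows(increments=[[[200, 0.15, 0, 0, 0], [200, 0.1, 0, 0, 0], [200, 0.1, 0, 0, 0], [200, 0.05, 0, 0, 0], [200, 0, 0, 0, 0]]])

```text
time_s: 16.12
ee_pos: [0.5714, 0.1565, 0.0415]
eef_rot: [1.941, 1.571, 0.524]
force: [-0.9, 0.6, -1.5]
grip_width: 0.0359
```

```bash
python3 - <<'E'
from ov import *
rel([.5711,.1561,.0415],.153)
E
```

```text
t 16.12 p [0.5714 0.1565 0.0415] toolx [ 0.  0. -1.] jaw 0.1535 q6 0.052 w 0.0359 F [-0.9  0.6 -1.5]
turn deg 0.03 other -179.97 shift cm (tool, after turn) [-0.   -0.04  0.03] if other turn: y,z flip
```

play_rows(increments=[[[200, 0.05, 0, 0, 0], [200, 0, 0, 0, 0], [0, 0, 0, 0, 0], [0, 0, 0, 0, 0], [0, 0, 0, 0, 0], [0, 0, 0, 0, 0], [0, 0, 0, 0, 0], [0, 0, 0, 0, 0]]])

```text
time_s: 16.78
ee_pos: [0.5715, 0.1565, 0.0409]
eef_rot: [1.887, 1.571, 0.47]
force: [-0.5, -1.0, 0.6]
grip_width: 0.0726
```

play_rows(increments=[[[0, -2.0, 0, 0, 0], [0, -2.5, 0, 0, 0], [0, -2.5, 0, 0, 0], [0, -2.5, 0, 0, 0], [0, -2.5, 0, 0, 0], [0, -0.5, 0, 0, 0], [0, 0, 0, 0, 0]]])

```text
time_s: 17.37
ee_pos: [0.5721, 0.1566, 0.1676]
eef_rot: [1.622, 1.568, 0.204]
force: [0.8, -0.9, 0.0]
grip_width: 0.0943
```

```bash
python3 - <<'E'
from ov import *
rel([.5496,.2897,.16],.153+np.pi/2)
x,y,w,h,s=325,140,100,100,6
im=ctrl.camera("scene")[:,:,::-1]; 
a=cv2.resize(im[y:y+h,x:x+w],None,fx=s,fy=s,interpolation=cv2.INTER_CUBIC)
cv2.imwrite("pics/s5.png",a)
E
```

```text
t 17.37 p [0.5721 0.1566 0.1676] toolx [ 3.1e-03  6.0e-04 -1.0e+00] jaw 0.1535 q6 0.052 w 0.0943 F [ 0.8 -0.9  0. ]
turn deg -89.97 other 90.03 shift cm (tool, after turn) [ 0.76 13.49 -0.2 ] if other turn: y,z flip
```

View pics/s5.png

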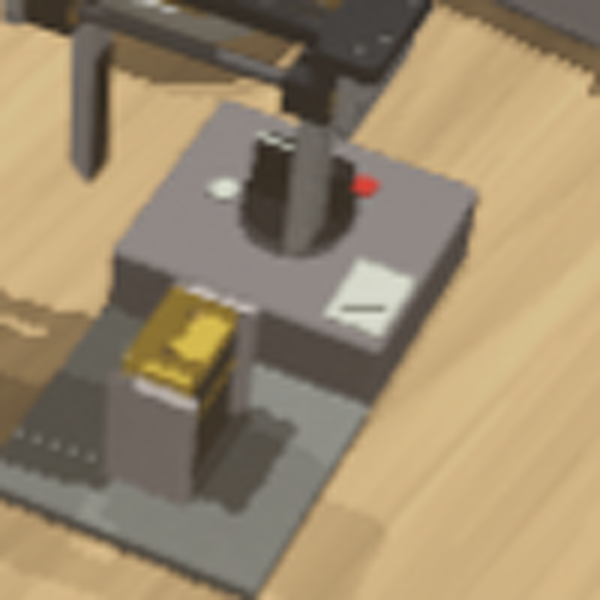

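play_rows(increments=[[[0, 0, 0, 0, -7.0], [0, 0, 0, 0, -7.0], [0, 0, 0, 0, -7.0], [0, 0, 0, 0, -7.0], [0, 0, 0, 0, -7.0], [0, 0, 0, 0, -7.0], [0, 0, 0, 0, -7.0], [0, 0, 0, 0, -7.0], [0, 0, 0, 0, -7.0], [0, 0, 0, 0, -7.0], [0, 0, 0, 0, -7.0], [0, 0, 0, 0, -7.0]]])

```text
time_s: 18.42
ee_pos: [0.5708, 0.1563, 0.1638]
eef_rot: [-2.996, 1.568, -2.942]
force: [0.3, -0.8, 0.6]
grip_width: 0.094
```

play_rows(increments=[[[0, 0, 0, 0, -6.0], [0, 0, 2.2, 0, 0], [0, 0, 2.3, 0, 0], [0, 0, 2.3, 0, 0], [0, 0, 2.3, 0, 0], [0, 0, 2.3, 0, 0], [0, 0, 2.1, -0.2, 0], [0, 0, 0, 0, 0], [0, 0, 0, 0, 0]]])

```text
time_s: 19.17
ee_pos: [0.548, 0.2899, 0.164]
eef_rot: [-2.826, 1.568, -2.671]
force: [-1.1, 0.1, 0.3]
grip_width: 0.0941
```

```bash
python3 - <<'E'
from ov import *
rel([.5502,.2896,.066],.153+np.pi/2)
x,y,w,h,s=325,110,100,100,6
im=ctrl.camera("scene")[:,:,::-1]; 
a=cv2.resize(im[y:y+h,x:x+w],None,fx=s,fy=s,interpolation=cv2.INTER_CUBIC)
cv2.imwrite("pics/s6.png",a)
im=ctrl.camera("top")[:,:,::-1]; 
a=cv2.resize(im[200:300,160:290],None,fx=5,fy=5,interpolation=cv2.INTER_CUBIC)
cv2.imwrite("pics/t6.png",a)
E
```

```text
t 19.17 p [0.548  0.2899 0.164 ] toolx [-0.0024 -0.0012 -1.    ] jaw 1.7258 q6 -1.298 w 0.0941 F [-1.1  0.1  0.3]
turn deg 0.12 other -179.88 shift cm (tool, after turn) [ 9.8  -0.06  0.24] if other turn: y,z flip
```

View pics/s6.png

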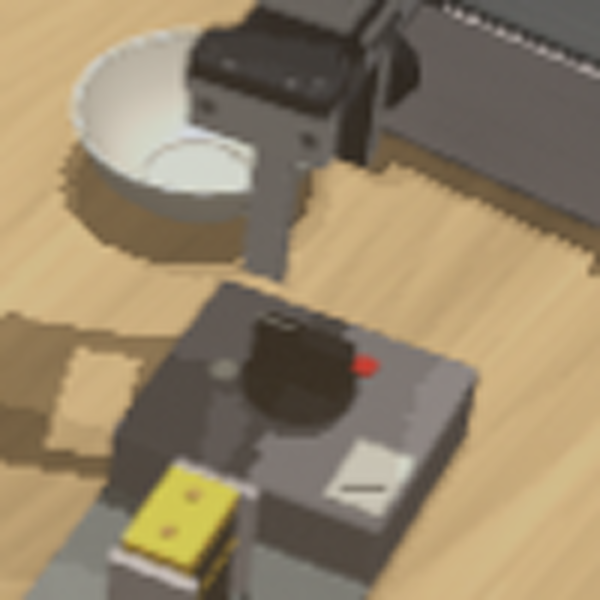

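View pics/t6.png

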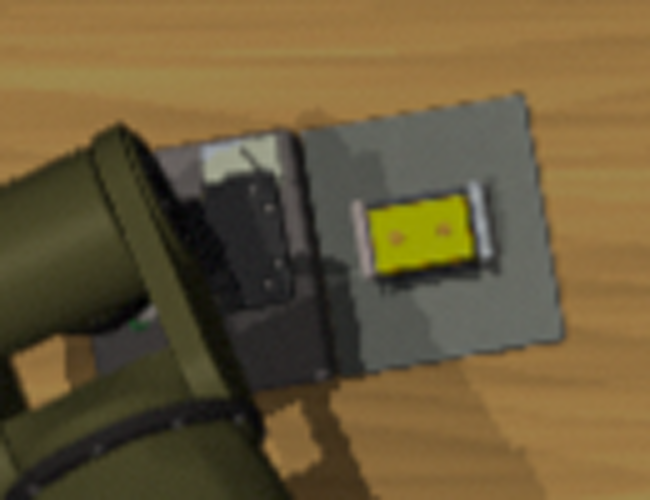

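play_rows(increments=[[[0, 1.0, 0, 0.1, 0], [0, 2.0, 0, 0, 0], [0, 2.0, 0, 0, 0], [0, 2.0, 0, 0, 0], [0, 1.5, 0, 0, 0], [0, 0.7, 0, 0, 0], [0, 0.3, 0, 0, 0], [0, 0, 0, 0, 0], [0, 0, 0, 0, 0]]])

```text
time_s: 20.02
ee_pos: [0.5503, 0.2897, 0.0717]
eef_rot: [0.255, 1.57, 0.408]
force: [-0.8, -0.5, -0.7]
grip_width: 0.0938
```

```bash
python3 - <<'E'
from ov import *
rel([.5502,.2896,.066],.153+np.pi/2)
E
```

```text
t 20.02 p [0.5503 0.2897 0.0717] toolx [ 1.e-03  4.e-04 -1.e+00] jaw 1.7239 q6 -1.298 w 0.0938 F [-0.8 -0.5 -0.7]
turn deg 0.01 other -179.99 shift cm (tool, after turn) [ 0.57 -0.01 -0.01] if other turn: y,z flip
```

play_rows(increments=[[[0, 0.3, 0, 0, 0], [0, 0.2, 0, 0, 0], [250, 0, 0, 0, 0], [250, 0, 0, 0, 0], [250, 0, 0, 0, 0], [250, 0, 0, 0, 0], [250, 0, 0, 0, 0], [250, 0, 0, 0, 0], [250, 0, 0, 0, 0], [250, 0, 0, 0, 0], [250, 0, 0, 0, 0], [250, 0, 0, 0, 0]]], newtons=30)

```text
time_s: 21.02
ee_pos: [0.5498, 0.2898, 0.0659]
eef_rot: [-1.622, 1.571, -1.469]
force: [-1.1, 0.5, 0.5]
grip_width: 0.0309
```

play_rows(increments=[[[250, 0, 0, 0, 0], [250, 0, 0, 0, 0], [250, 0, 0, 0, 0]]])

```text
time_s: 21.27
ee_pos: [0.5499, 0.2891, 0.066]
eef_rot: [-1.721, 1.569, -1.568]
force: [-1.4, -1.8, 2.2]
grip_width: 0.0135
```

```bash
python3 - <<'E'
from ov import *
rel([.5502,.2896,.066],.153+np.pi/2)
E
```

```text
t 21.27 p [0.5499 0.2891 0.066 ] toolx [ 0.     -0.0013 -1.    ] jaw 1.7242 q6 -1.298 w 0.0135 F [-1.4 -1.8  2.2]
turn deg 0.03 other -179.97 shift cm (tool, after turn) [-0.    0.05  0.03] if other turn: y,z flip
```

Gripped (13.5 mm). Push in about 8 mm.

play_rows(increments=[[[250, 0.2, 0, 0, 0], [250, 0.2, 0, 0, 0], [250, 0.2, 0, 0, 0], [250, 0.15, 0, 0, 0], [250, 0, 0, 0, 0], [250, 0, 0, 0, 0]]])

```text
time_s: 21.77
ee_pos: [0.5499, 0.2892, 0.059]
eef_rot: [-1.602, 1.57, -1.449]
force: [-2.6, -5.6, 7.9]
grip_width: 0.0139
```

```bash
python3 - <<'E'
from ov import *
rel([.5502,.2896,.058],.153+np.pi/2)
E
```

```text
t 21.77 p [0.5499 0.2892 0.059 ] toolx [ 1.e-04 -9.e-04 -1.e+00] jaw 1.7241 q6 -1.298 w 0.0139 F [-2.6 -5.6  7.9]
turn deg 0.02 other -179.98 shift cm (tool, after turn) [0.1  0.04 0.03] if other turn: y,z flip
```

play_rows(increments=[[[250, 0.05, 0, 0, 3.0], [250, 0, 0, 0, 6.0], [250, 0, 0, 0, 6.0], [250, 0, 0, 0, 6.0], [250, 0, 0, 0, 6.0], [250, 0, 0, 0, 6.0], [250, 0, 0, 0, 6.0], [250, 0, 0, 0, 6.0], [250, 0, 0, 0, 6.0], [250, 0, 0, 0, 6.0], [250, 0, 0, 0, 3.0], [250, 0, 0, 0, 0]]])

```text
time_s: 22.77
ee_pos: [0.5511, 0.2917, 0.0597]
eef_rot: [1.622, 1.565, 0.725]
force: [2.5, 9.9, 8.2]
grip_width: 0.0136
```

play_rows(increments=[[[250, 0, 0, 0, 0], [250, 0, 0, 0, 0], [250, 0, 0, 0, 0]]])

```text
time_s: 23.02
ee_pos: [0.5511, 0.2917, 0.0597]
eef_rot: [1.621, 1.565, 0.728]
force: [2.1, 9.6, 7.1]
grip_width: 0.0135
```

```bash
python3 - <<'E'
from ov import *
rel([.5502,.2896,.066],.153+np.pi/2-1.0472)
x,y,w,h,s=325,110,100,100,6
im=ctrl.camera("scene")[:,:,::-1]; 
a=cv2.resize(im[y:y+h,x:x+w],None,fx=s,fy=s,interpolation=cv2.INTER_CUBIC)
cv2.imwrite("pics/s7.png",a)
E
```

```text
t 23.02 p [0.5511 0.2917 0.0597] toolx [ 0.0046  0.0041 -1.    ] jaw 0.6773 q6 -0.251 w 0.0135 F [2.1 9.6 7.1]
turn deg 0.04 other -179.96 shift cm (tool, after turn) [-0.63 -0.2   0.11] if other turn: y,z flip
```

View pics/s7.png

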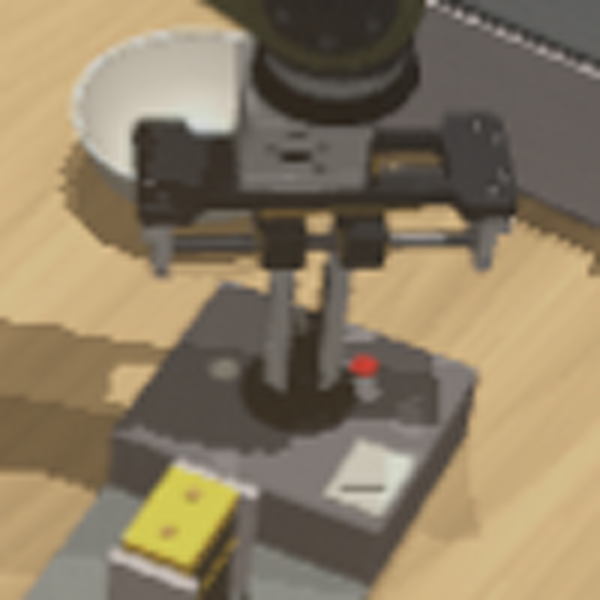

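play_rows(increments=[[[250, -0.2, -0.1, 0, 0], [250, -0.2, -0.1, 0, 0], [250, -0.2, 0, 0, 0], [250, -0.1, 0, 0, 0], [250, 0, 0, 0, 0], [250, 0, 0, 0, 0]]])

```text
time_s: 23.57
ee_pos: [0.5507, 0.2914, 0.0662]
eef_rot: [1.565, 1.561, 0.672]
force: [16.7, 18.2, -6.8]
grip_width: 0.0141
```

play_rows(increments=[[[0, 0, 0, 0, 0], [0, 0, 0, 0, 0], [0, 0, 0, 0, 0], [0, 0, 0, 0, 0], [0, 0, 0, 0, 0], [0, 0, 0, 0, 0], [0, 0, 0, 0, 0], [0, 0, 0, 0, 0]]])

```text
time_s: 24.23
ee_pos: [0.5482, 0.2884, 0.0649]
eef_rot: [-1.794, 1.571, -2.688]
force: [0.4, -0.6, 0.4]
grip_width: 0.0641
```

play_rows(increments=[[[0, -1.5, 0, 0, 0], [0, -2.0, 0, 0, 0], [0, -2.0, 0, 0, 0], [0, -2.0, 0, 0, 0], [0, -2.0, 0, 0, 0], [0, -2.0, 0, 0, 0], [0, -1.0, 0, 0, 0], [0, 0, 0, 0, 0]]])

```text
time_s: 24.9
ee_pos: [0.5489, 0.2888, 0.1922]
eef_rot: [1.328, 1.567, 0.434]
force: [0.5, 0.4, 0.4]
grip_width: 0.094
```

```bash
python3 - <<'E'
from ov import *
rel([.35,.15,.2])
x,y,w,h,s=325,110,100,100,6
im=ctrl.camera("scene")[:,:,::-1]; 
a=cv2.resize(im[y:y+h,x:x+w],None,fx=s,fy=s,interpolation=cv2.INTER_CUBIC)
cv2.imwrite("pics/s8.png",a)
E
```

```text
t 24.9 p [0.5489 0.2888 0.1922] toolx [ 0.0033  0.0015 -1.    ] jaw 0.6771 q6 -0.252 w 0.094 F [0.5 0.4 0.4]
turn deg 0 other 0 shift cm (tool, after turn) [ -0.87 -24.2   -1.64] if other turn: y,z flip
```

View pics/s8.png

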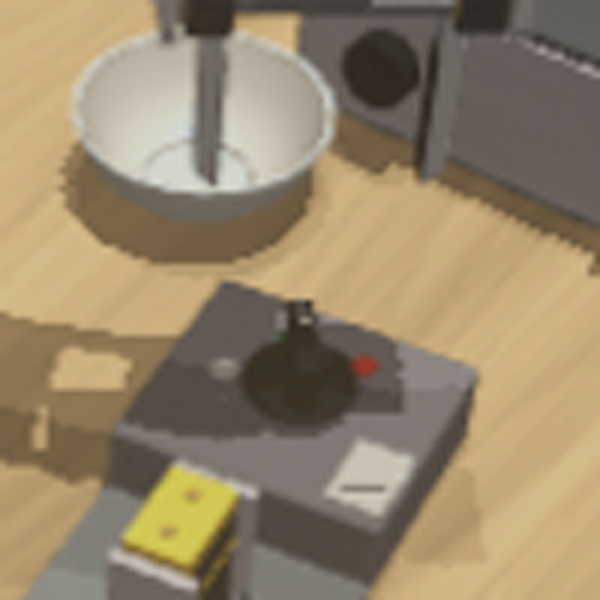

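play_rows(increments=[[[0, 0, -2.0, 0, 0], [0, 0, -3.0, 0, 0], [0, 0, -3.0, 0, 0], [0, 0, -3.0, 0, 0], [0, 0, -3.0, 0, 0], [0, 0, -3.0, 0, 0], [0, 0, -3.0, 0, 0], [0, 0, -2.0, 0, 0], [0, 0, 0, 0, 0]]])

```text
time_s: 25.7
ee_pos: [0.3742, 0.1491, 0.1888]
eef_rot: [-1.882, 1.569, -2.776]
force: [0.8, 0.3, 0.2]
grip_width: 0.0939
```

```bash
python3 - <<'E'
from ov import *
rel([.35,.15,.2])
im=ctrl.camera("scene")[:,:,::-1]; cv2.imwrite("pics/s9f.png",im)
a=cv2.resize(im[110:210,325:425],None,fx=6,fy=6,interpolation=cv2.INTER_CUBIC)
cv2.imwrite("pics/s9.png",a)
im=ctrl.camera("top")[:,:,::-1]; cv2.imwrite("pics/t9f.png",im)
a=cv2.resize(im[210:295,165:285],None,fx=6.5,fy=6.5,interpolation=cv2.INTER_CUBIC)
cv2.imwrite("pics/t9.png",a)
E
```

```text
t 25.7 p [0.3742 0.1491 0.1888] toolx [-1.9e-03 -7.0e-04 -1.0e+00] jaw 0.6764 q6 -0.388 w 0.0939 F [0.8 0.3 0.2]
turn deg 0 other 0 shift cm (tool, after turn) [-1.12 -1.84 -1.59] if other turn: y,z flip
```

View pics/s9.png

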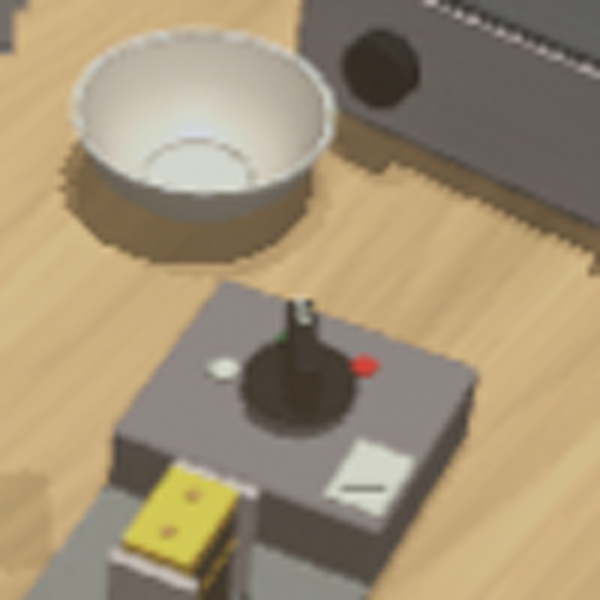

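View pics/t9.png

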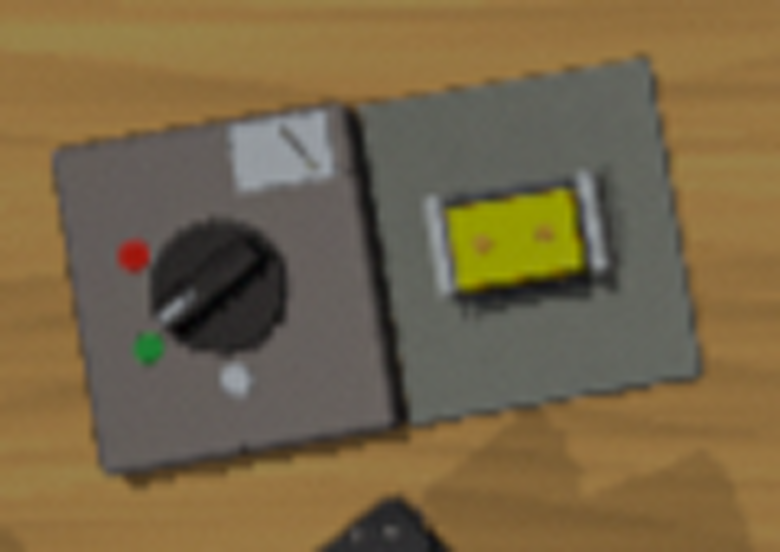

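View pics/s9f.png

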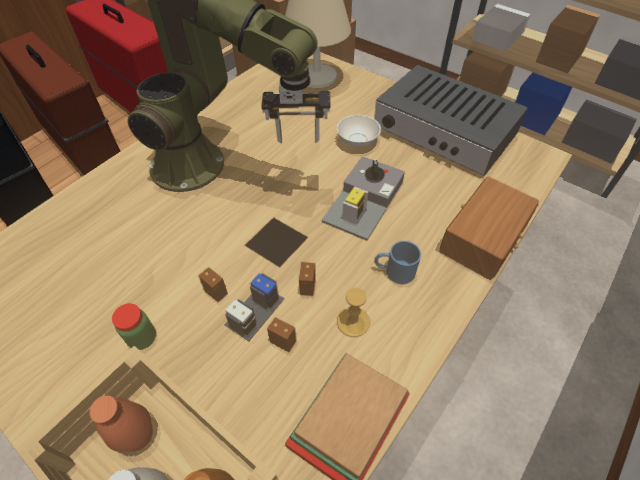

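```bash
python3 - <<'E'
from ov import *
out=[]
T=cv2.imread("pics/t9f.png");S=cv2.imread("pics/s9f.png")
for dz,ang in ((0,1.047),(0,.94),(0,1.15),(-5,1.047)):
    a=cv2.resize(T[230:275,180:222],None,fx=9,fy=9,interpolation=cv2.INTER_CUBIC)
    wire(a,"top",[.5495,.2897,.153-ang],[(-26,26,-7,7,93.9+dz,94+dz)],180,230,9,(0,255,0))
    b=cv2.resize(S[150:195,355:397],None,fx=9,fy=9,interpolation=cv2.INTER_CUBIC)
    wire(b,"scene",[.552,.2897,.153-ang],[(-26,26,-7,7,64+dz,94+dz)],355,150,9,(0,255,0))
    out.append(np.vstack([a,b]))
o=np.hstack(out); cv2.imwrite("pics/kn.png",cv2.resize(o,None,fx=.52,fy=.52))
E
```

```text
(no output)
```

View pics/kn.png

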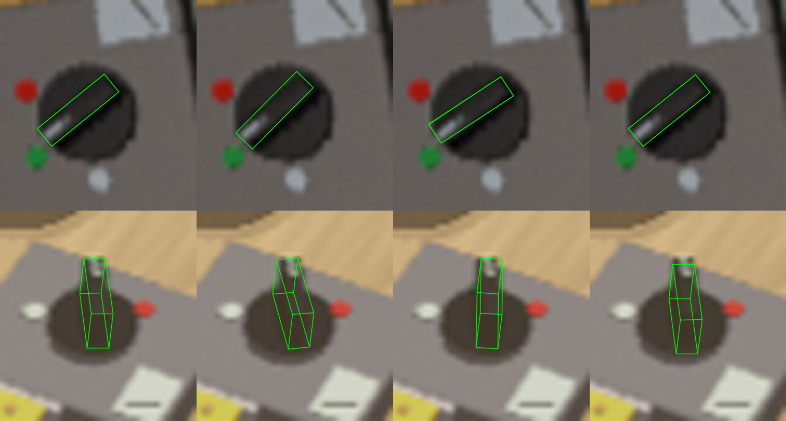

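```bash
python3 - <<'E'
from station import ctrl
print(ctrl.hand_in(), ctrl.get_obs()["time_s"])
E
```

```text
the job is handed in; nothing more can be done
the job is handed in; nothing more can be done
```

I handed the job in at about 26 s, with the yellow pack in the bay and the selector turned to the green dot; the hand-in gave no verdict.

- **Pack:** I took the yellow-topped pack from the middle slot and stood it on the mat. I re-gripped it across its 36 mm faces and lowered it between the bay's cheeks. I felt no contact force on the way down and let go at the bay floor.
- **Selector:** I gripped the knob's bar and pushed it in about 7 mm, with a reading of about 8 N. I turned it 60° clockwise, then lifted until it came back out and let go.

**Last checks:**
- **Pack position:** the final top view shows the pack square between the cheeks. By tool height its underside came down to the 12 mm bay floor.
- **Selector position:** model outlines drawn over the pictures fit best at the green dot (about 1.05 rad) with the knob out. On lifting, the grip pulled against the knob with about 7 N, which also suggests it was fully out.
- **Other items:** I saw no movement of the other packs, brown look-alikes, crockery, jar or candlestick in the final picture, and the arm is clear.

**Disagreements:** The two cameras differed by 2–4 mm in x on the tester and rack, so I used a value in between for the bay. While turning, the tool drifted about 2.5 mm off the knob's axis, with about 10 N of side force. On the lift-out just before letting go, side force rose to about 18 N on each horizontal axis.

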